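# Refit the model railway turntable and stand the engine on it

### The arm

A 6-joint arm with a two-finger parallel gripper is mounted at the origin on the work surface. World frame = base frame: x ahead of the robot, y to its left, z up, the work surface at z = 0. Lengths are in mm, angles in degrees, forces in N, time in s.
With the tool pointing down it reaches from about 350 to 850 mm from the base axis. Payload 8.1 kg.
Tool frame: the origin (TCP) lies midway between the tips of the shut fingers; the grasp point (between the pads) lies 19 mm behind it (r.grasp_offset is the distance from the TCP to the grasp point, in mm); z points along the fingers, x is the direction in which the jaws open and shut, and the axes are right-handed (so a half turn about z gives the same grasp; the last joint's range is limited). The gripper opens to 85 mm and grips with 20 to 120 N. Pads are 22 mm wide; open, the fingers measure 114 mm over their backs; the gripper's body (76 mm by 85 mm) begins 54 mm behind the grasp point. The pads swing forward as they close: fully open they stand 13 mm farther back than shut.
Start: joints at [-70.268, 7.471, 85.268, -0, 87.261, -4.893], TCP at [250.033, -545.425, 231.292] pointing down, gripper open.
Joint ranges: [-169.43, 169.43], [-51.17, 129.36], [1.28, 143.12], [-76.62, 256.62], [0, 156.53], [-152.29, 152.29]. Speed limits (degrees/s): [136.94, 136.94, 159.86, 180, 180, 180].

### API

Orientations are given as [roll, pitch, yaw] about the fixed x, y, z axes, in that order (R = Rz(yaw) Ry(pitch) Rx(roll)).
In Python, from bench import r, optics, hand_in gives the robot as it stands.
- The arm moves only by the shell command python3 -m pendant 'ROWS' [FORCE]. ROWS is JSON, a list of rows, each a list of 5 numbers: the opening, from 0 (shut) to 1 (fully open), then the shift along the tool's x, y, z in mm, then the turn about the tool's z in degrees. A call has 1 to 10 rows; each row shifts and turns the commanded pose from where the row before left it, along the tool's axes as they then stand; what a row does not reach is not made up. A row lasts 1/10 s, in which the tool goes at most 50 mm and 8.59 degrees, less where a joint would pass 70% of its speed; a pose out of reach is approached as far as the arm can. A call with a gripper value outside its range is refused whole. The fingers move at their own pace and stop on an object; FORCE is the grip in N (left out, the last holds). Time passes only in rows, so rows that do not move let the fingers close. It gives the time, the measured TCP pose, the force and the opening at its end, in the units of the state.
- r.sense(): the state, without advancing time (a new reading comes with each control period).
- optics.snapshot(name): name is "side" or "top"; returns (picture, depth): 400x640x3 uint8, blue, green, red; 400x640 float32, mm along the optical axis (not along the pixel's ray), 0 where there is no reading.
- optics.camera_params(name): a dict with "camera_matrix" (3x3 intrinsics, pixels), "eye" and "orientation" of the camera in the world. Camera axes: x right, y down, z forward; pixel columns grow to the right and rows downward; lengths in mm; the calibration is good to about 2 mm. A picture is of the moment at which its call begins. camera_params takes no time and is no camera call.
- hand_in(): hands the job in, once; it reports no verdict.
Trained networks look in the newest picture that a camera, given by its name, has taken for a name from the list of things; names that differ only in an ending like _2 or _b are one class to them, and where a whole thing is asked for, a point or a joint stands for the part that bears it (a point fixed in the world has none). Each returns a list of dicts, best first, with "score" (0 to 1); they miss things now and then, are a little off and sometimes report something else, mostly with a low value. They report only what shows in the picture. A call takes as long as a camera call. They do not tell look-alikes from the thing itself.
- optics.search_frame(camera, query): "at" ([x, y, z] in mm, in world coordinates, good to about 4 mm: the middle of the surface that is visible of it).
The state is a dict: "time": time; "joint_pos": joint angles; "qd": joint speeds; "joint_efforts": joint torques, N m; "tool_pos": TCP position; "tcp_rot": TCP orientation; "ft_force": force on the tool from outside, world axes, zero at the start; "wrist_torque": the same for the moment, N m; "finger_gap": finger opening in mm.
Only numpy, scipy, OpenCV 4.12 (cv2) and the standard library are available. Lean on these libraries where they do the work, as an engineer would, in place of code of your own. Each camera call takes 0.05 s, during which the arm holds its last target. There are 200 camera calls.

### The job

Put the layout's turntable back together: take the flanged bearing sleeve off its leaning dowel on the drain rack and slide it, flange down, over the upright pivot shaft in the pit until it sits fully home, lower the girder bridge over the sleeve with its rails in line with the middle road into the engine shed, and stand the little tank engine squarely on the bridge rails at about the middle of the bridge. Lower each piece until it rests before you let go of it, and leave everything else where it is.

Things in the scene. Friction and masses are not known exactly. Their poses are not given: they have to be found in the camera images.
- turntable: Fixed grey baseboard 86 mm high (x -125 to 300, y -125 to 125 mm) with a round pit: 216 mm across, below a ledge at z = 50 mm 180 mm across, floor z = 14 mm. Origin on the bench (world z = 0) under the pit centre, z up. Its x axis points along the middle road from the pit to the brick engine shed (x 180 to 302 mm, up to z = 197 mm). Rails on the board 30 mm apart, tops z = 90 mm
- shaft_top (a point): top centre of the upright steel pivot shaft in the middle of the pit: 16 mm thick, 56 mm tall above its seat, top edge bevelled over the last 5 mm; the top is 76 mm above the bench
- shaft_seat (a point): centre of the shaft's foot on top of the round steel boss (64 mm across), where the sleeve's flange comes to rest: 20 mm above the bench
- rack: Fixed wooden drain rack: sloping board 100 x 225 mm whose normal leans 35 degrees (0.61 rad) from vertical towards the rack's -x (low edge at -x). Three dowels, 15 mm thick, 38 mm long, 78 mm apart along the rack's y, stand square to the board and lean with it. Origin on the bench under the middle dowel, which leaves the board 47 mm above the bench; x, y level, z up
- sleeve: Bearing sleeve, plain brass, 0.22 kg: 60 mm long, 40 mm outside, 19 mm bore right through, one flange 52 mm across and 6 mm thick at its foot. Origin: centre of the flange's end face; z along the bore towards the plain end. It starts on any one of the rack dowels, flange against the sloping board, so its z axis leans 35 degrees
- sleeve_top (a point): centre of the plain end of the sleeve's bore, 60 mm from the foot
- bridge: Turntable bridge, dark steel, 0.35 kg, loose on the bench: deck 200 mm long (x), 54 mm wide (y), with two plate girders below, flush with the deck's long edges, and two bright rails 30 mm apart on top. Origin: bottom centre of the girders, z up; deck underside z = 34, deck top 40, rail tops 44 mm. Both ends alike. In place its origin is 46 mm above the bench and its rails level with the board's
- bridge_box (a point): middle of the mouth of the square box under the bridge, at its origin: the box, between the girders, is 45 x 45 mm inside, open below, 34 mm deep and closed by the deck. It goes over the sleeve until the deck rests on the sleeve's top; the end trucks then hang 2 mm over the pit ledge
- engine_tanks (a point): middle of the engine's flat side tanks, the place to grip: 48 mm wide across (y), engine x -22 to 38 mm, z 24 to 52 mm; the point is at x = 8, z = 38 mm
- siding: service track, fixed: plywood strip 190 x 70 mm with two rails along its x, rail tops 16 mm above the bench; the tank engine starts on it. Origin on the bench under its middle
- engine: Small black and dark steel tank engine, 120 mm long (x, chimney at +x), 0.38 kg. Origin: middle, at the lowest edge of the wheel flanges; treads 2.5 mm above; the flanges go inside the rails with 3 mm play to each side. Wheels do not turn. Chimney top z = 82 mm; cab roof 52 mm wide, x -61 to -19 mm, top z = 70 mm. On the bridge its origin is 41.5 mm above the bridge's. Either way round will do
- collar: brass collar without flange, 26 mm long, 50 mm outside, on another rack dowel: leave it
- tube: brass tube without flange, 75 mm long, 30 mm outside, on another rack dowel: leave it
- wagon: open four-wheeled wagon, 96 x 46 mm, 54 mm high: leave it
- oiler: white oil bottle, 38 mm thick, 110 mm high: leave it
- paint_jar: glass paint jar, 52 mm thick, 60 mm high: leave it
- screwdriver: screwdriver, 190 mm long, lying on the bench: leave it
- wrench: wrench, 150 mm long, lying on the bench: leave it
Mind the look-alikes: they are no part of the job. What is shaped like the engine but turquoise is not meant.

How it is judged:
By the outcome, as a careful person would: the job done as asked, in the order asked, and still so for the second after the job is handed in, with the robot touching nothing.
It also fails if it takes over 72 s, if anything falls off the work surface, if the arm or the gripper's body presses on something with over 40 N, if the wrist force passes 120 N, or if a joint passes its speed limit or range.

## Working session

There is one attempt and no reset: what is moved stays moved. The work goes in short steps, Python scripts to look and compute and a shell command to move; the robot and the scene stay as the last step left them, time stands still between calls to the robot, and variables do not carry over. Pictures are saved under pics/ and viewed, about 8 in all and at most 12, crops included, and the job is handed in when it is done.

```bash
ls; mkdir -p pics; python3 - <<'E'
from bench import r, optics
import cv2, json
for n in ("top","side"):
    p,d=optics.snapshot(n); cv2.imwrite(f"pics/{n}0.png",p)
    print(n,optics.camera_params(n))
print(r.sense(), r.grasp_offset)
for q in ["shaft_top","rack","sleeve","sleeve_top","bridge","engine","siding","turntable","collar","tube","wagon"]:
    for c in ("top","side"):
        print(q,c,[(round(x["score"],2),[round(v) for v in x["at"]]) for x in optics.search_frame(c,q)][:3])
E
```

```text
pics
top {'camera_matrix': array([[486.24056171,   0.        , 312.74607087],
       [  0.        , 486.24056171, 189.84962865],
       [  0.        ,   0.        ,   1.        ]]), 'eye': array([ 328.22420791,  -78.969218  , 1384.90039731]), 'orientation': array([-173.98828804,    1.43623915,  -91.34968273])}
side {'camera_matrix': array([[449.50301856,   0.        , 314.48877024],
       [  0.        , 449.50301856, 200.6121109 ],
       [  0.        ,   0.        ,   1.        ]]), 'eye': array([ 63.58765494, 727.90544014, 870.05681664]), 'orientation': array([-130.64723571,    0.40337405, -153.25981293])}
{'time': 0.1, 'joint_pos': array([-7.02666929e+01,  7.51060492e+00,  8.53222259e+01,  1.10727482e-03,
        8.72626371e+01, -4.89337579e+00]), 'qd': array([ 0.06017453, -0.09997409, -0.15666049, -0.0439064 , -0.07878104,
       -0.09180028]), 'joint_efforts': array([ 2.03507043e-03, -5.70952249e+01, -5.01939833e+01, -8.35747983e-05,
        8.12777871e-03, -5.26737779e-05]), 'tool_pos': array([ 249.87929442, -544.9490197 ,  230.35897675]), 'tcp_rot': array([-1.79990755e+02,  9
[... 611 characters left out ...]
5, [486, 329, 79])]
bridge top [(0.58, [568, -364, 40]), (0.36, [398, -291, 74])]
bridge side [(0.75, [563, -354, 45])]
engine top [(0.73, [398, -290, 78]), (0.69, [330, -103, 67])]
engine side [(0.78, [389, -276, 64]), (0.6, [321, -87, 53])]
siding top [(0.94, [383, -323, 13]), (0.33, [462, 389, 65])]
siding side [(0.95, [376, -249, 12])]
turntable top [(0.68, [674, -40, 85])]
turntable side [(0.85, [678, 2, 87]), (0.57, [458, 401, 63]), (0.3, [271, 185, 20])]
collar top [(0.48, [460, 389, 65])]
collar side [(0.97, [455, 399, 65])]
tube top [(0.74, [514, 242, 90])]
tube side [(0.9, [513, 255, 87]), (0.71, [681, 2, 89])]
wagon top [(0.95, [327, -484, 33])]
wagon side [(0.72, [454, 399, 67])]
```

View pics/top0.png

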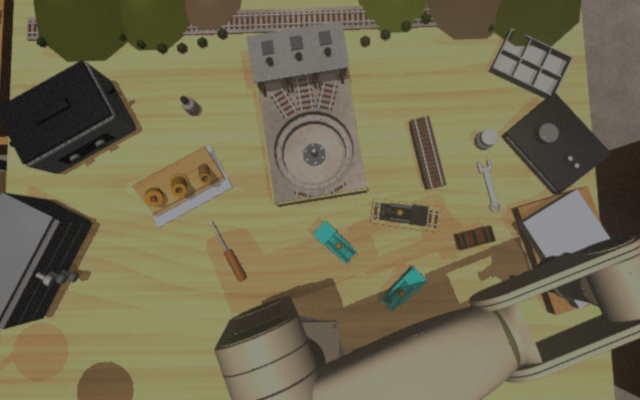

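View pics/side0.png

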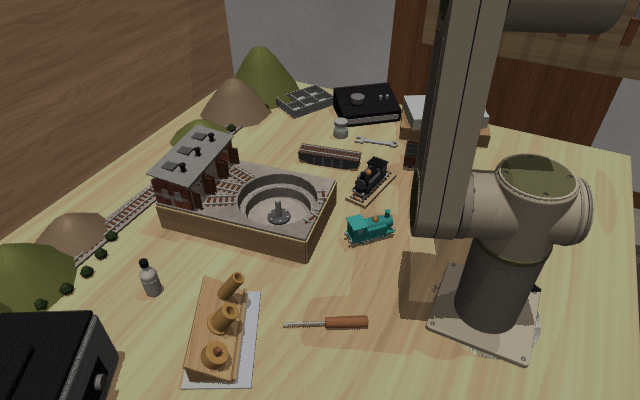

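The top view shows the turntable pit at (314,154) and the rack at (180,187). Its three brass pieces are at (155,197), (180,186) and (206,172). The bridge is at (427,152), the black engine on the siding at (405,214), and two turquoise look-alikes at (335,241) and (403,288). I'll enlarge the candidates and compare the two cameras' geometry.

```bash
cat > h.py <<'E'
import numpy as np, cv2
from scipy.spatial.transform import Rotation as Ro
from bench import r, optics
def cloud(n, snap=None):
    p,d=snap or optics.snapshot(n); c=optics.camera_params(n); K=c["camera_matrix"]
    R=Ro.from_euler("xyz",c["orientation"],degrees=True).as_matrix()
    v,u=np.mgrid[:400,:640]
    P=np.stack([(u-K[0,2])/K[0,0]*d,(v-K[1,2])/K[1,1]*d,d],-1)@R.T+c["eye"]
    P[d==0]=np.nan
    return p,P
E
python3 - <<'E'
from h import *
S={}
for n in ("top","side"):
    p,P=cloud(n); np.savez(f"{n}0.npz",p=p,P=P)
    m=(np.abs(P[...,2])<15)&(P[...,0]>300)&(P[...,0]<800)&(np.abs(P[...,1])<450)
    A=np.c_[P[m][:,:2],np.ones(m.sum())]; print(n,"bench plane",np.linalg.lstsq(A,P[m][:,2],rcond=None)[0],np.median(P[m][:,2]))
    S[n]=(p,P)
pt,Pt=S["top"]; ps,Ps=S["side"]
print("top shaft",Pt[150:160:2,308:321:2].round(0)[2], Pt[154,314])
print("side shaft",Ps[200:216:2,276:281:2,:].round(0)[:,1])
for nm,(p,P) in S.items():   # board top, z~86
    m=(np.abs(P[...,2]-86)<5)&(P[...,0]>450)&(P[...,0]<1000)&(np.abs(P[...,1])<220)
    q=P[m][:,:2]; print(nm,len(q),cv2.minAreaRect(q.astype(np.float32)),np.median(P[m][:,2]))
a=cv2.resize(pt[140:230,125:240],None,fx=5,fy=5,interpolation=cv2.INTER_CUBIC)[:450,:400*2]
b=cv2.resize(ps[265:390,180:260],None,fx=4,fy=4,interpolation=cv2.INTER_CUBIC)[:450]
b2=np.zeros((450,b.shape[1],3),np.uint8);b2[:len(b)]=b
o=np.hstack([a[:,:475],b2]);
cv2.imwrite("pics/cand.png",np.clip(o*1.5,0,255).astype(np.uint8)); print(o.shape)
E
```

```text
top bench plane [-8.32597290e-04 -8.51622116e-04  1.83496569e+00] 0.9230910851501903
side bench plane [ 4.17094858e-04 -3.07719667e-03  9.73304118e-01] 0.0037001305130388573
top shaft [[575. -37.  24.]
 [575. -43.  22.]
 [570. -49.  50.]
 [570. -55.  50.]
 [573. -60.  33.]
 [575. -66.  22.]
 [574. -71.  23.]] [569.81862066 -54.67132691  49.85810452]
side shaft [[574. -52.  78.]
 [573. -51.  72.]
 [571. -47.  68.]
 [573. -48.  59.]
 [572. -47.  53.]
 [571. -44.  49.]
 [573. -47.  38.]
 [573. -46.  32.]]
top 5615 ((617.4605712890625, -47.52821350097656), (343.84686279296875, 259.4730529785156), 7.844388484954834) 86.54347430554026
side 4180 ((659.688720703125, -38.726715087890625), (429.7275390625, 263.4901123046875), 7.7968430519104) 86.0863893521036
(450, 795, 3)
```

View pics/cand.png

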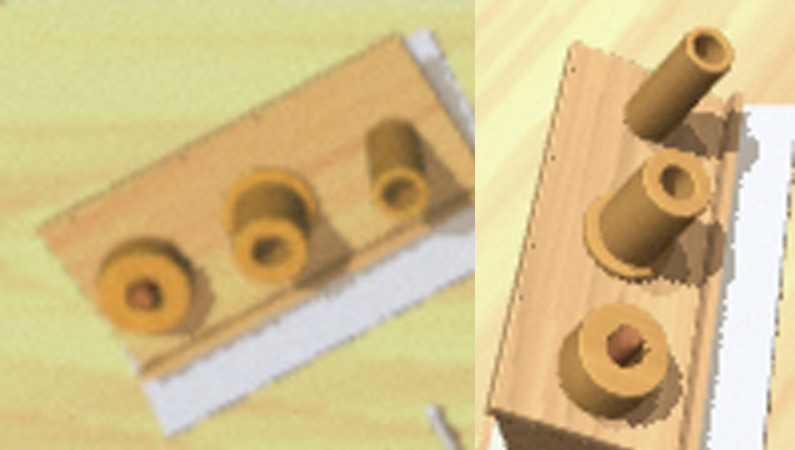

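The crops show three candidates on the rack: the collar (left crop (145,295)), which is short with the dowel showing, the tube at (400,160), thin and long, and the middle piece at (268,215). Only the middle piece has a flange against the board, in both views, so it is the sleeve. Next I'll measure all the poses.

```bash
cat > fit.py <<'E'
from h import *
from scipy.optimize import least_squares
L={n:np.load(f"{n}0.npz") for n in ("top","side")}
def near(P,c,rad): return P[np.linalg.norm(P[...,:2]-c,axis=-1)<rad]
for n in L:
    P=L[n]["P"]; print("==",n)
    # pit
    q=near(P,(572,-52),150); q=q[np.abs(q[:,2]-86.5)<2.5]
    c=np.array([572.,-52.])
    for _ in range(8):
        d=q[:,:2]-c; a=np.floor(np.degrees(np.arctan2(d[:,1],d[:,0]))/6); rr=np.hypot(*d.T)
        e=np.array([q[a==k][np.argmin(rr[a==k]),:2] for k in np.unique(a)])
        s=least_squares(lambda x:np.hypot(*(e-x[:2]).T)-x[2],[*c,108],loss="soft_l1",f_scale=1.5); c=s.x[:2]
    print("pit",s.x.round(1),len(e))
    # rack plane
    q=near(P,(490,325),170); q=q[(q[:,2]>12)&(q[:,2]<90)]
    best=None; rng=np.random.default_rng(0)
    for _ in range(800):
        t=q[rng.choice(len(q),3,False)]; N=np.cross(t[1]-t[0],t[2]-t[0]); N/=np.linalg.norm(N)+1e-9
        if abs(abs(N[2])-np.cos(.61))>.08: continue
        m=np.abs((q-t[0])@N)<2
        if best is None or m.sum()>best.sum(): best=m
    b=q[best]; o=b.mean(0); N=np.linalg.svd(b-o)[2][2]; N*=np.sign(N[2])
    yaw=np.degrees(np.arctan2(-N[1],-N[0]))
    print("rack N",N.round(3),"lean",np.degrees(np.arccos(N[2])).round(1),"rack yaw",yaw.round(2),best.sum())
    # level point under middle dowel: fit rect on board in-plane
    ex=np.array([np.cos(np.radians(yaw)),np.sin(np.radians(yaw)),0]);ey=np.cross([0,0,1],ex); es=np.cross(ey,N)
    uv=np.c_[(b-o)@es,(b-o)@ey]; lo,hi=np.percentile(uv,[.7,99.3],axis=0)
    print("board ext",lo.round(),hi.round(),"mid",(o+es*(lo+hi)[0]/2+ey*(lo+hi)[1]/2).round(1))
    # sleeve cylinder body, axis N
    q=P[(np.linalg.norm(P-np.array([488,322,78]),axis=-1)<50)]; h=(q-o)@N; q2=q[(h>9)&(h<57)]
    w=np.c_[q2@es,q2@ey]; c0=np.array([488,322,75.]); 
    f=lambda x:np.hypot(*(w-x).T)-20
    k=np.ones(len(w),bool)
    x=np.array([c0@es,c0@ey])
    for t in (12,8,5,3):
        k=np.abs(f(x))<t; x=least_squares(lambda x:(np.hypot(*(w[k]-x).T)-20),x,loss="soft_l1").x
    foot=es*x[0]+ey*x[1]+N*(o@N)
    hh=h[(h>50)&(np.hypot(*(np.c_[q@es,q@ey]-x).T)<19)]
    print("sleeve foot",foot.round(1),k.sum(),"end h",np.median(hh).round(1),"dir",N)
    # bridge
    q=near(P,(566,-358),140); q=q[(q[:,2]>34)&(q[:,2]<52)]
    print("bridge",cv2.minAreaRect(q[:,:2].astype(np.float32)),len(q),np.percentile(q[:,2],[10,50,90]).round(1))
    # siding, engine
    q=near(P,(388,-283),125); s_=q[(q[:,2]>6)&(q[:,2]<20)]; print("siding",cv2.minAreaRect(s_[:,:2].astype(np.float32)))
    e=q[(q[:,2]>50)]; print("engine",cv2.minAreaRect(e[:,:2].astype(np.float32)),len(e))
    for z0,z1,nm in((78,100,"chimney82+13.5"),(74,88,"roof")):
        g=q[(q[:,2]>z0)&(q[:,2]<z1)]; print(nm,len(g),g.mean(0).round(1) if len(g) else "")
    np.savez(f"rack_{n}.npz",N=N)
E
python3 fit.py
```

```text
== top
pit [576.1 -53.2 107.7] 60
rack N [-0.513 -0.265  0.817] lean 35.2 rack yaw 27.3 1073
board ext [ -56. -107.] [ 45. 115.] mid [506.6 326.8  48.1]
sleeve foot [504.7 326.3  46.8] 115 end h 59.2 dir [-0.51275513 -0.26462348  0.81673533]
bridge ((570.2747192382812, -371.3429260253906), (199.89451599121094, 57.191898345947266), 11.187521934509277) 1403 [37.7 41.6 45.6]
siding ((389.8741149902344, -283.51727294921875), (242.67520141601562, 238.180908203125), 65.27450561523438)
engine ((413.2475280761719, -264.7022705078125), (186.65982055664062, 66.58071899414062), 68.92755889892578) 828
chimney82+13.5 403 [ 397.7 -312.8   84.4]
roof 467 [ 398.4 -306.    81.6]
== side
pit [575.3 -51.9 107.4] 60
rack N [-0.511 -0.263  0.818] lean 35.1 rack yaw 27.2 2267
board ext [ -57. -123.] [42. 99.] mid [505.8 328.5  46.5]
sleeve foot [505.3 325.9  45.3] 292 end h 59.5 dir [-0.51136905 -0.26281677  0.81818644]
bridge ((570.330810546875, -371.1655578613281), (200.4417724609375, 64.92325592041016), 10.719523429870605) 691 [37.2 40.9 44.3]
siding ((406.6150207519531, -295.2298278808594), (142.3810272216797, 201.91990661621094), 7.494987487792969)
engine ((410.70465087890625, -263.7183837890625), (184.61758422851562, 67.68864440917969), 70.40239715576172) 602
chimney82+13.5 224 [ 397.2 -306.3   84.1]
roof 268 [ 397.7 -302.6   81.4]
```

```bash
cat > plan.py <<'E'
import sys, numpy as np
from bench import r
x,y,z,yaw=map(float,sys.argv[1:5]); s=r.sense()
p=s["tool_pos"]; w=s["tcp_rot"][2]; d=np.array([x,y,z])-p
t=(w-yaw+180)%360-180
def ax(w): c,q=np.cos(np.radians(w)),np.sin(np.radians(w)); return np.array([[c,q,0],[q,-c,0],[0,0,-1]])
print("t",round(s["time"],2),"pos",p.round(1),"yaw",round(w,2),"F",s["ft_force"].round(1),"gap",round(s["finger_gap"],1),"j",s["joint_pos"].round(0))
print("turn",round(t,2),"| shift before turn",(ax(w)@d).round(1),"| after turn",(ax(yaw)@d).round(1))
E
python3 plan.py 488.6 317.6 180 -62.75; cat > eng.py <<'E'
from h import *
for n in ("top","side"):
    f=np.load(f"{n}0.npz"); P=f["P"]; p=f["p"].astype(int)
    m=(np.abs(P[...,0]-390)<60)&(np.abs(P[...,1]+290)<95)&(P[...,2]>-5); hsv=cv2.cvtColor(f["p"],cv2.COLOR_BGR2HSV)
    tq=(hsv[...,1]>120)&(np.abs(hsv[...,0].astype(int)-88)<12)
    m&=~cv2.dilate(tq.astype(np.uint8),np.ones((5,5))).astype(bool)
    q=P[m]; s=q[(q[:,2]>6)&(q[:,2]<22)]; print(n,"siding",cv2.minAreaRect(s[:,:2].astype(np.float32)))
    for a,b in((58,69),(60,100),(74,88),(88,100)):
        g=q[(q[:,2]>a)&(q[:,2]<b)]; print(a,b,len(g),cv2.minAreaRect(g[:,:2].astype(np.float32)))
E
python3 eng.py
```

```text
t 1.3 pos [ 250.  -545.4  231.3] yaw -65.38 F [-0.8 -0.  -0. ] gap 85.2 j [-70.   7.  85.   0.  87.  -5.]
turn -2.63 | shift before turn [-685.1 -576.4   51.3] | after turn [-658.  -607.2   51.3]
top siding ((392.3104248046875, -293.7522277832031), (183.768310546875, 115.63272857666016), 88.65080261230469)
58 69 193 ((401.7864685058594, -272.8242492675781), (80.62984466552734, 48.58662033081055), 82.70793914794922)
60 100 796 ((399.49139404296875, -292.1744689941406), (119.70650482177734, 51.85142135620117), 80.69886779785156)
74 88 452 ((399.49139404296875, -292.1744689941406), (119.70650482177734, 51.85142135620117), 80.69886779785156)
88 100 46 ((403.8841247558594, -295.34228515625), (111.25701141357422, 39.72902297973633), 75.5089111328125)
side siding ((397.1340026855469, -297.45587158203125), (183.00204467773438, 70.92684936523438), 80.4599609375)
58 69 164 ((399.07977294921875, -289.6611633300781), (118.10429382324219, 49.30311584472656), 80.62434387207031)
60 100 485 ((400.7987365722656, -291.0444030761719), (125.45670318603516, 54.33504104614258), 79.28860473632812)
74 88 250 ((402.54248046875, -291.34027099609375), (123.91161346435547, 53.72364807128906), 76.0874252319336)
88 100 7 ((410.14239501953125, -250.2191162109375), (11.338065147399902, 5.1057562828063965), 17.244537353515625)
```

```bash
python3 -m pendant '[[0.66,0,0,0,-2.6],[0.66,-35,-32,0,0],[0.66,-35,-32,0,0],[0.66,-35,-32,0,0],[0.66,-35,-32,0,0],[0.66,-35,-32,0,0],[0.66,-35,-32,0,0],[0.66,-35,-32,0,0],[0.66,-35,-32,0,0],[0.66,-35,-32,0,0]]' && python3 -m pendant '[[0.66,-35,-32,0,0],[0.66,-35,-32,0,0],[0.66,-35,-32,0,0],[0.66,-35,-32,0,0],[0.66,-35,-32,0,0],[0.66,-35,-32,0,0],[0.66,-35,-32,0,0],[0.66,-35,-32,0,0],[0.66,-28,-31,20,0],[0.66,0,0,31,0]]'; python3 plan.py 488.6 317.6 180 -62.75
```

```text
time: 2.3
tool_pos: [362.1, -131.9, 231.6]
tcp_rot: [-180.0, -0.1, -62.8]
ft_force: [1.6, 0.6, -0.1]
finger_gap: 56.6
time: 3.3
tool_pos: [478.3, 276.7, 181.5]
tcp_rot: [-179.7, 0.1, -62.6]
ft_force: [0.5, -1.2, -0.4]
finger_gap: 56.3
t 3.3 pos [478.3 276.7 181.5] yaw -62.56 F [ 0.5 -1.2 -0.4] gap 56.3 j [25.  1. 97.  0. 81. 87.]
turn 0.19 | shift before turn [-31.6 -28.    1.5] | after turn [-31.6 -27.9   1.5]
```

```bash
python3 -m pendant '[[0.66,0,0,0,0],[0.66,0,0,0,0]]'; python3 plan.py 488.6 317.6 180 -62.75
```

```text
time: 3.5
tool_pos: [475.6, 271.1, 180.0]
tcp_rot: [179.9, -0.0, -62.8]
ft_force: [0.3, 0.7, -0.1]
finger_gap: 56.0
t 3.5 pos [475.6 271.1 180. ] yaw -62.77 F [ 0.3  0.7 -0.1] gap 56.0 j [24.  1. 97. -0. 82. 87.]
turn -0.02 | shift before turn [-35.4 -32.8   0. ] | after turn [-35.4 -32.8   0. ]
```

```bash
python3 -m pendant '[[0.66,-18,-16,0,0],[0.66,-17.4,-16.8,0,0],[0.66,0,0,0,0],[0.66,0,0,35,0],[0.66,0,0,35,0],[0.66,0,0,20,0],[0.66,0,0,0,0]]'; python3 plan.py 488.6 317.6 50 -62.75; python3 - <<'E'
from h import *
p,P=cloud("side"); cv2.imwrite("pics/s1.png",cv2.resize(p[230:400,150:350],None,fx=3,fy=3))
E
```

```text
time: 4.2
tool_pos: [487.7, 315.9, 88.3]
tcp_rot: [179.7, -0.0, -62.8]
ft_force: [0.0, -0.6, -0.2]
finger_gap: 56.1
t 4.2 pos [487.7 315.9  88.3] yaw -62.84 F [ 0.  -0.6 -0.2] gap 56.1 j [28. 11. 96. -0. 73. 91.]
turn -0.09 | shift before turn [-1.1 -1.6 38.3] | after turn [-1.1 -1.6 38.3]
```

View pics/s1.png

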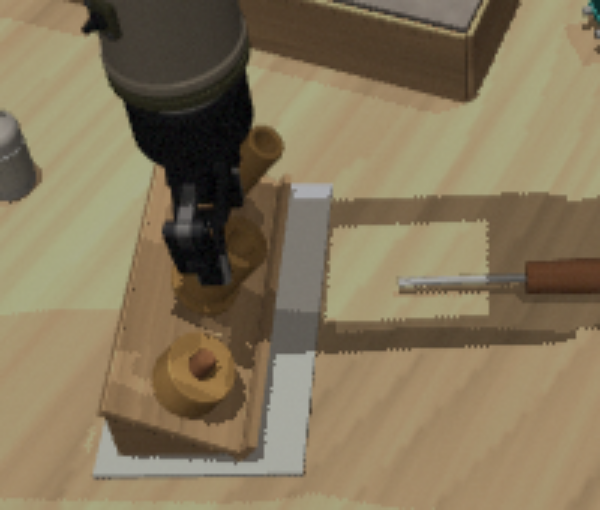

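The two fingers straddle the sleeve at (205,260) and clear the collar and tube. I'll descend and grip.

```bash
python3 -m pendant '[[0.66,-0.5,-0.8,15,0],[0.66,-0.5,-0.8,13,0],[0.66,0,0,10,0],[0.66,0,0,0,0]]' && python3 -m pendant '[[0.2,0,0,0,0],[0.2,0,0,0,0],[0.2,0,0,0,0],[0.2,0,0,0,0],[0.2,0,0,0,0]]' 35; python3 plan.py 488.6 317.6 50 -62.75
```

```text
time: 4.65
tool_pos: [489.0, 319.0, 50.2]
tcp_rot: [179.8, -0.0, -62.8]
ft_force: [-1.2, -0.1, -0.7]
finger_gap: 56.3
time: 5.15
tool_pos: [490.3, 319.8, 52.6]
tcp_rot: [-180.0, 0.0, -62.8]
ft_force: [-1.8, -1.4, -0.4]
finger_gap: 39.4
t 5.15 pos [490.3 319.8  52.6] yaw -62.77 F [-1.8 -1.4 -0.4] gap 39.4 j [28. 14. 97. -0. 69. 91.]
turn -0.02 | shift before turn [1.2 2.6 2.6] | after turn [1.2 2.6 2.6]
```

```bash
python3 -m pendant '[[0.2,0,5.8,-8.2,0],[0.2,0,5.8,-8.2,0],[0.2,0,5.8,-8.2,0],[0.2,0,5.8,-8.2,0],[0.2,0,5.8,-8.2,0],[0.2,0,5.8,-8.2,0],[0.2,0,0,-20,0],[0.2,0,0,-20,0],[0.2,0,0,-15,0],[0.2,0,0,0,0]]'; python3 plan.py 420 200 160 -62.75;  python3 - <<'E'
from h import *
p,P=cloud("side"); cv2.imwrite("pics/s2.png",cv2.resize(p[200:370,150:350],None,fx=3,fy=3))
E
```

```text
time: 6.15
tool_pos: [460.8, 304.6, 159.7]
tcp_rot: [-179.7, 0.0, -62.8]
ft_force: [-0.2, 0.5, -2.3]
finger_gap: 39.5
t 6.15 pos [460.8 304.6 159.7] yaw -62.77 F [-0.2  0.5 -2.3] gap 39.5 j [28.  2. 98.  0. 79. 91.]
turn -0.02 | shift before turn [74.4 84.1 -0.3] | after turn [74.3 84.1 -0.3]
```

View pics/s2.png

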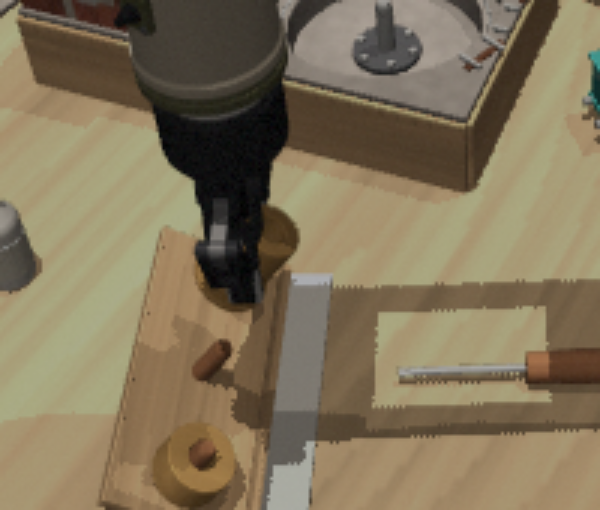

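Extracted: the middle dowel at (212,360) is bare, the sleeve is held leaning at (270,245), and the other pieces are undisturbed. The tool can't tilt, so I'll right the sleeve against the bench: touch with the flange edge, then pivot it upright in a light grip. First I'll check that the spot is free.

```bash
python3 - <<'E'
from h import *
P=np.concatenate([np.load(f"{n}0.npz")["P"].reshape(-1,3) for n in("top","side")])
for c in((440,150),(450,160),(430,150),(420,130)):
    q=P[np.linalg.norm(P[:,:2]-c,axis=1)<75]; print(c,np.nanmax(q[:,2]),len(q), np.nanpercentile(q[:,2],[50,99]))
E
python3 plan.py 435 145 60 -62.75
```

```text
(440, 150) 10.011889250335798 4561 [-0.03225526  6.85740572]
(450, 160) 11.655153862632233 4565 [0.06576011 7.4598881 ]
(430, 150) 11.176411503770169 4587 [-0.07364892  6.79270341]
(420, 130) 84.38238159152684 4588 [-2.58047769e-02  4.75395927e+01]
t 6.2 pos [460.  304.2 157.9] yaw -62.78 F [ 0.5  0.2 -2.8] gap 39.8 j [28.  2. 98.  0. 79. 91.]
turn -0.03 | shift before turn [130.1  95.1  97.9] | after turn [130.1  95.1  97.9]
```

```bash
python3 -m pendant '[[0.2,32,24,0,0],[0.2,33,24,0,0],[0.2,33,24,0,0],[0.2,32,23,0,0],[0.2,0,0,35,0],[0.2,0,0,35,0],[0.2,0,0,28,0],[0.2,0,0,20,0],[0.2,0,0,10,0],[0.2,0,0,0,0]]' && python3 -m pendant '[[0.2,0,0,3,0],[0.2,0,0,3,0],[0.2,0,0,0,0]]'; python3 plan.py 435 145 19 -62.75
```

```text
time: 7.2
tool_pos: [432.2, 144.3, 26.3]
tcp_rot: [179.8, 0.1, -62.8]
ft_force: [-0.7, -1.1, -2.0]
finger_gap: 39.9
time: 7.5
tool_pos: [434.8, 144.9, 23.1]
tcp_rot: [-179.9, -0.0, -62.8]
ft_force: [0.1, 0.0, -3.6]
finger_gap: 39.8
t 7.5 pos [434.8 144.9  23.1] yaw -62.77 F [ 0.1  0.  -3.6] gap 39.8 j [ 12.  -2. 118.   0.  64.  75.]
turn -0.02 | shift before turn [-0.  -0.2  4.1] | after turn [-0.  -0.2  4.1]
```

```bash
python3 -m pendant '[[0.2,0,0,2,0],[0.2,0,0,2,0],[0.2,0,0,0,0]]' 20; python3 -m pendant '[[0.2,0,0,1.5,0],[0.2,0,0,1.5,0],[0.2,0,0,0,0]]'; python3 plan.py 435 145 19 -62.75
```

```text
time: 7.8
tool_pos: [435.5, 145.1, 20.2]
tcp_rot: [-179.9, -0.0, -62.8]
ft_force: [-3.5, -0.3, 10.6]
finger_gap: 39.7
time: 8.1
tool_pos: [437.2, 145.8, 19.3]
tcp_rot: [-179.7, -0.0, -62.8]
ft_force: [-7.9, 0.9, 27.2]
finger_gap: 39.8
t 8.1 pos [437.2 145.8  19.3] yaw -62.77 F [-7.9  0.9 27.2] gap 39.8 j [ 12.  -2. 118.   0.  63.  75.]
turn -0.02 | shift before turn [-0.3  2.3  0.3] | after turn [-0.3  2.3  0.3]
```

```bash
python3 -m pendant '[[0.2,0,-3.5,0,0],[0.2,0,-3.5,0.5,0],[0.2,0,-3.5,1,0],[0.2,0,-3.5,1.2,0]]'; python3 plan.py 435 145 19 -62.75; python3 -m pendant '[[0.2,0,-3,1.2,0],[0.2,0,-3,1.5,0],[0.2,0,-3,1.5,0],[0.2,0,0,0,0]]';  python3 plan.py 435 145 19 -62.75
python3 - <<'E'
from h import *
p,P=cloud("side"); np.savez("s3.npz",p=p,P=P); cv2.imwrite("pics/s3.png",cv2.resize(p[200:370,220:420],None,fx=3,fy=3))
E
```

```text
time: 8.5
tool_pos: [447.7, 151.2, 14.8]
tcp_rot: [-180.0, -0.0, -62.8]
ft_force: [-6.9, -2.1, 14.8]
finger_gap: 39.8
t 8.5 pos [447.7 151.2  14.8] yaw -62.76 F [-6.9 -2.1 14.8] gap 39.8 j [ 12.   1. 116.  -0.  63.  75.]
turn -0.01 | shift before turn [-0.3 14.1 -4.2] | after turn [-0.3 14.1 -4.2]
time: 8.9
tool_pos: [455.3, 155.2, 9.7]
tcp_rot: [180.0, -0.0, -62.8]
ft_force: [-4.7, -1.7, 8.6]
finger_gap: 40.0
t 8.9 pos [455.3 155.2   9.7] yaw -62.76 F [-4.7 -1.7  8.6] gap 40.0 j [ 13.   3. 115.  -0.  62.  76.]
turn -0.01 | shift before turn [-0.2 22.7 -9.3] | after turn [-0.2 22.7 -9.3]
```

View pics/s3.png

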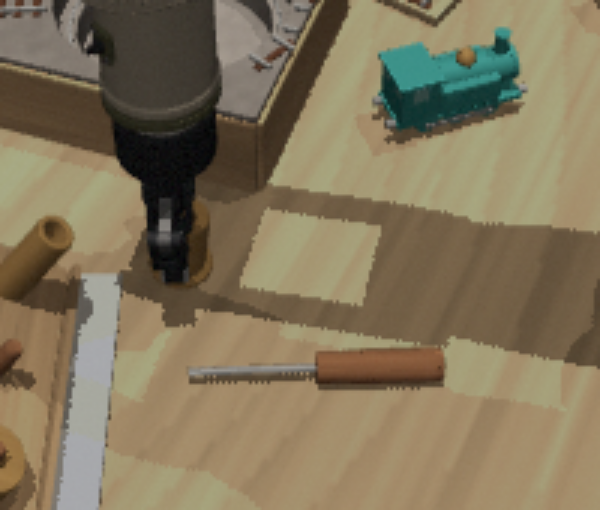

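The sleeve now stands upright at (200,240), with the flange at (185,275). I'll let it settle, release, rise and measure its stance for a centred regrip.

```bash
python3 -m pendant '[[0.2,0,-1,1,0],[0.2,0,0,0,0],[0.55,0,0,0,0],[0.7,0,0,0,0],[0.7,0,0,0,0],[0.7,0,0,-15,0],[0.7,0,0,-30,0],[0.7,0,0,-40,0],[0.7,0,0,-45,0],[0.7,0,45,-10,0]]'; python3 -m pendant '[[0.7,0,45,0,0],[0.7,0,30,0,0],[0.7,0,0,0,0]]'; python3 plan.py 455 155 20 -62.75
cat > up.py <<'E'
from h import *
from scipy.optimize import least_squares
import sys
c0=np.array(list(map(float,sys.argv[1:3]))); z0=float(sys.argv[3])
for n in("side","top"):
    p,P=cloud(n); q=P[(np.linalg.norm(P[...,:2]-c0,axis=-1)<50)]
    t=q[np.abs(q[:,2]-z0-60)<4]; b=q[(q[:,2]>z0+10)&(q[:,2]<z0+56)]
    print(n,"top face",len(t),t[:,2].mean().round(1) if len(t) else "",cv2.minEnclosingCircle(t[:,:2].astype(np.float32)) if len(t)>4 else "")
    if len(b)>20:
        f=lambda x:np.hypot(b[:,0]-x[0]-x[2]*(b[:,2]-z0-30),b[:,1]-x[1]-x[3]*(b[:,2]-z0-30))-20
        s=least_squares(f,[*c0,0,0],loss="soft_l1"); print(" body",len(b),s.x.round(3),"res",np.median(np.abs(f(s.x))).round(2))
E
python3 up.py 455 155 0
```

```text
time: 9.95
tool_pos: [421.6, 136.7, 154.5]
tcp_rot: [-179.3, -0.2, -62.7]
ft_force: [-0.6, -1.2, 1.6]
finger_gap: 59.7
time: 10.25
tool_pos: [346.6, 99.8, 147.2]
tcp_rot: [180.0, -0.0, -62.8]
ft_force: [-0.5, -0.5, 0.2]
finger_gap: 59.7
t 10.25 pos [346.6  99.8 147.2] yaw -62.81 F [-0.5 -0.5  0.2] gap 59.7 j [  8. -30. 127.  -0.  83.  71.]
turn -0.06 | shift before turn [   0.5 -121.6  127.2] | after turn [   0.6 -121.6  127.2]
side top face 149 59.5 ((453.4188537597656, 154.2901153564453), 20.279239654541016)
 body 240 [ 4.54459e+02  1.53660e+02 -3.00000e-02  3.10000e-02] res 0.89
top top face 109 59.6 ((454.3550109863281, 153.19557189941406), 19.983505249023438)
 body 52 [ 4.44408e+02  1.50598e+02 -3.50000e-02  1.59000e-01] res 2.92
```

```bash
python3 plan.py 454 153.8 18 -62.75; python3 - <<'E'
from h import *
for n in("side","top"):   # shaft measured directly
    p,P=cloud(n); q=P[(np.linalg.norm(P[...,:2]-(575,-52.5),axis=-1)<16)]; t=q[(q[:,2]>45)&(q[:,2]<85)]
    print(n,len(t),t.mean(0).round(1),t[:,2].max()); k=t[t[:,2]>70]; print(len(k),k.mean(0) if len(k) else "")
E
```

```text
t 10.35 pos [349.2 100.8 148. ] yaw -62.81 F [ 0.7 -0.5 -0.5] gap 59.7 j [  8. -30. 126.   0.  83.  71.]
turn -0.06 | shift before turn [   0.7 -117.4  130. ] | after turn [   0.8 -117.4  130. ]
side 61 [574.1 -49.1  63.1] 77.62129587627692
20 [574.77403476 -50.94280968  74.41502976]
top 36 [574.2 -53.6  69.9] 82.04306780626803
23 [575.77285136 -52.78050213  75.85795181]
```

```bash
python3 -m pendant '[[0.7,0,-40,0,0],[0.7,0,-40,0,0],[0.7,0.5,-37.5,0,0],[0.7,0,0,0,0],[0.7,0,0,35,0],[0.7,0,0,35,0],[0.7,0,0,30,0],[0.7,0,0,20,0],[0.7,0,0,10,0],[0.7,0,0,0,0]]'; python3 plan.py 454 153.8 18 -62.75
```

```text
time: 11.45
tool_pos: [452.4, 154.0, 15.9]
tcp_rot: [179.8, 0.1, -62.8]
ft_force: [-0.9, 1.6, 0.5]
finger_gap: 59.5
t 11.45 pos [452.4 154.   15.9] yaw -62.76 F [-0.9  1.6  0.5] gap 59.5 j [ 13.   2. 115.   0.  63.  75.]
turn -0.01 | shift before turn [ 0.9 -1.3 -2.1] | after turn [ 0.9 -1.3 -2.1]
```

```bash
python3 -m pendant '[[0.1,0,-0.5,0,0],[0.1,0,0,0,0],[0.1,0,0,0,0],[0.1,0,0,0,0],[0.1,0,0,0,0],[0.1,0,0,-20,0],[0.1,0,0,-40,0],[0.1,0,0,-45,0],[0.1,0,0,-15,0],[0.1,0,0,0,0]]' 50; python3 plan.py 575.6 -52.6 137 -62.75
```

```text
time: 12.45
tool_pos: [456.2, 154.8, 141.0]
tcp_rot: [-179.7, -0.1, -62.8]
ft_force: [0.0, 0.1, -3.4]
finger_gap: 39.6
t 12.45 pos [456.2 154.8 141. ] yaw -62.77 F [ 0.   0.1 -3.4] gap 39.6 j [ 13.  -8. 110.  -0.  77.  75.]
turn -0.02 | shift before turn [239.  -11.3   4. ] | after turn [239.  -11.2   4. ]
```

```bash
python3 -m pendant '[[0.1,40,-2,0,0],[0.1,40,-2,0,0],[0.1,40,-2,0,0],[0.1,40,-2,0,0],[0.1,40,-2,0,0],[0.1,39,-1,0,0],[0.1,0,0,0,0],[0.1,0,0,0,0]]'; python3 plan.py 575.6 -52.6 137 -62.75; cat > held.py <<'E'
from h import *
import sys
from scipy.optimize import least_squares
s=r.sense(); t=s["tool_pos"]
for n in ("side","top"):
    p,P=cloud(n); hsv=cv2.cvtColor(p,cv2.COLOR_BGR2HSV)
    br=(np.abs(hsv[...,0].astype(int)-20)<10)&(hsv[...,1]>110)&(np.linalg.norm(P[...,:2]-t[:2],axis=-1)<45)&(P[...,2]>t[2]-35)&(P[...,2]<t[2]+60)
    q=P[br]; print(n,len(q),"z",np.percentile(q[:,2],[2,98]).round(1) if len(q) else "")
    if len(q)<20: continue
    zc=q[:,2].mean(); b=q[(q[:,2]>np.percentile(q[:,2],25))&(q[:,2]<np.percentile(q[:,2],95))]
    f=lambda x:np.hypot(b[:,0]-x[0],b[:,1]-x[1])-20
    x=least_squares(f,t[:2],loss="soft_l1").x; print(" centre",x.round(1),"res",np.median(abs(f(x))).round(2),"tcp",t.round(1))
    v,u=np.nonzero(br); a=max(v.mean()-40,0); cv2.imwrite(f"pics/held_{n}.png",cv2.resize(p[int(a):int(a)+100,int(u.mean())-60:int(u.mean())+60],None,fx=5,fy=5))
E
python3 held.py
```

```text
time: 13.25
tool_pos: [571.9, -53.8, 134.9]
tcp_rot: [179.8, 0.2, -62.9]
ft_force: [-0.9, -0.8, -2.9]
finger_gap: 39.0
t 13.25 pos [571.9 -53.8 134.9] yaw -62.89 F [-0.9 -0.8 -2.9] gap 39.0 j [-10.   8.  95.   0.  77.  52.]
turn -0.14 | shift before turn [ 0.6 -3.9 -2.1] | after turn [ 0.6 -3.9 -2.1]
side 196 z [117.6 176.6]
 centre [571.8 -54.5] res 0.97 tcp [571.9 -53.8 134.9]
top 67 z [116.8 166.1]
 centre [568.5 -54.5] res 2.24 tcp [571.9 -53.8 134.9]
```

```bash
python3 -m pendant '[[0.1,0.5,-4,0,0],[0.1,0,0,0,0]]'; for i in 1 2 3; do python3 plan.py 575.6 -52.6 137 -62.75 | head -1; python3 held.py; done
```

```text
time: 13.55
tool_pos: [577.0, -50.6, 137.5]
tcp_rot: [-180.0, 0.0, -62.7]
ft_force: [-0.1, -0.4, -2.5]
finger_gap: 39.3
t 13.55 pos [577.  -50.6 137.5] yaw -62.7 F [-0.1 -0.4 -2.5] gap 39.3 j [-10.   8.  95.   0.  77.  53.]
side 195 z [119.9 180. ]
 centre [577.2 -51. ] res 0.92 tcp [577.  -50.6 137.5]
top 66 z [120.7 163. ]
 centre [573.8 -51.5] res 2.15 tcp [577.  -50.6 137.5]
t 13.65 pos [577.  -51.  137.7] yaw -62.71 F [-0.1 -0.3 -2. ] gap 39.3 j [-10.   8.  95.  -0.  77.  53.]
side 195 z [120.4 183.6]
 centre [576.9 -50.5] res 1.25 tcp [577.  -51.  137.7]
top 73 z [119.7 172.2]
 centre [574.9 -53.4] res 1.69 tcp [577.  -51.  137.7]
t 13.75 pos [577.  -51.3 137.8] yaw -62.73 F [-0.6  0.2 -3.1] gap 39.3 j [-10.   8.  95.  -0.  77.  53.]
side 193 z [119.9 178.7]
 centre [576.9 -52.2] res 1.12 tcp [577.  -51.3 137.8]
top 62 z [120.8 167.7]
 centre [573.2 -54.6] res 2.1 tcp [577.  -51.3 137.8]
```

View pics/held_side.png

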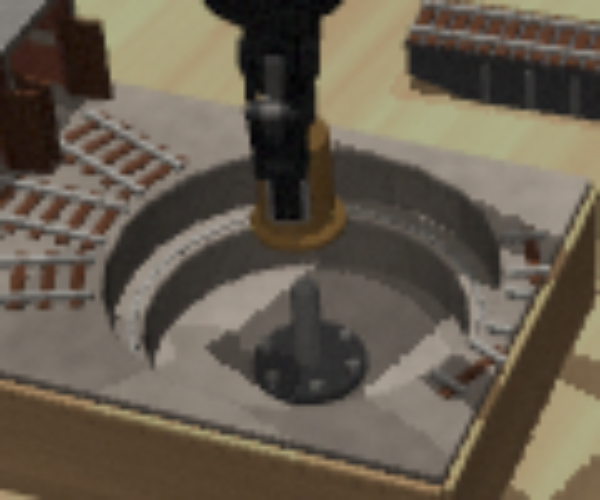

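The sleeve at (298,195) hangs upright and in line over the shaft tip at (303,275). I'll lower it.

```bash
python3 -m pendant '[[0.1,0.2,1.3,0,0],[0.1,0,0,18,0],[0.1,0,0,12,0],[0.1,0,0,8,0],[0.1,0,0,5,0],[0.1,0,0,5,0],[0.1,0,0,5,0]]'; python3 -m pendant '[[0.1,0,0,5,0],[0.1,0,0,5,0],[0.1,0,0,0,0]]'; python3 plan.py 575.6 -52.6 37 -62.75
```

```text
time: 14.55
tool_pos: [576.3, -52.6, 84.6]
tcp_rot: [-180.0, -0.0, -62.8]
ft_force: [0.6, -0.5, -2.2]
finger_gap: 39.6
time: 14.85
tool_pos: [575.6, -52.4, 73.8]
tcp_rot: [180.0, 0.0, -62.8]
ft_force: [0.1, 0.1, -2.6]
finger_gap: 39.1
t 14.85 pos [575.6 -52.4  73.8] yaw -62.78 F [ 0.1  0.1 -2.6] gap 39.1 j [-10.  12.  98.   0.  71.  52.]
turn -0.03 | shift before turn [ 0.1  0.1 36.8] | after turn [ 0.1  0.1 36.8]
```

```bash
python3 -m pendant '[[0.1,0,0,7,0],[0.1,0,0,7,0],[0.1,0,0,7,0],[0.1,0,0,6,0],[0.1,0,0,4,0],[0.1,0,0,0,0]]'; python3 -m pendant '[[0.1,0,0,2,0],[0.1,0,0,2,0],[0.1,0,0,0,0]]'; python3 plan.py 575.6 -52.6 37 -62.75
```

```text
time: 15.45
tool_pos: [575.6, -52.4, 42.8]
tcp_rot: [180.0, 0.0, -62.8]
ft_force: [0.5, 0.3, -2.5]
finger_gap: 39.5
time: 15.75
tool_pos: [575.7, -52.5, 39.4]
tcp_rot: [180.0, 0.0, -62.8]
ft_force: [-0.9, 0.2, -2.6]
finger_gap: 39.2
t 15.75 pos [575.7 -52.5  39.4] yaw -62.77 F [-0.9  0.2 -2.6] gap 39.2 j [-10.  14.  99.  -0.  67.  52.]
turn -0.02 | shift before turn [0.  0.2 2.4] | after turn [0.  0.2 2.4]
```

```bash
python3 -m pendant '[[0.1,0,0,1.5,0],[0.1,0,0,1.5,0],[0.1,0,0,0,0]]'; python3 -m pendant '[[0.1,0,0,1,0],[0.1,0,0,0,0]]'; python3 plan.py 575.6 -52.6 37 -62.75
```

```text
time: 16.05
tool_pos: [576.0, -52.6, 39.1]
tcp_rot: [180.0, -0.0, -62.8]
ft_force: [-11.9, 1.9, 19.0]
finger_gap: 39.2
time: 16.25
tool_pos: [576.1, -52.6, 39.1]
tcp_rot: [180.0, -0.0, -62.8]
ft_force: [-17.2, 2.3, 28.0]
finger_gap: 39.1
t 16.25 pos [576.1 -52.6  39.1] yaw -62.77 F [-17.2   2.3  28. ] gap 39.1 j [-10.  14.  99.  -0.  67.  52.]
turn -0.02 | shift before turn [-0.2  0.5  2.1] | after turn [-0.2  0.5  2.1]
```

Seated: the height stopped at 39.1 mm while the force rose. I'll relieve the preload, release, rise and check.

```bash
python3 -m pendant '[[0.1,0,0,-2,0],[0.7,0,0,0,0],[0.7,0,0,0,0],[0.7,0,0,0,0],[0.7,0,0,-15,0],[0.7,0,0,-30,0],[0.7,0,0,-45,0],[0.7,0,0,-45,0],[0.85,20,30,0,0],[0.85,20,30,0,0]]'; python3 -m pendant '[[0.85,30,30,0,0],[0.85,40,20,0,0],[0.85,0,0,0,0]]'; python3 up.py 575.6 -52.6 20;  python3 plan.py 570.3 -371.2 170 -79.1
```

```text
time: 17.25
tool_pos: [542.4, -116.1, 176.5]
tcp_rot: [-179.8, -0.2, -62.6]
ft_force: [-0.7, -1.0, -1.1]
finger_gap: 72.3
time: 17.55
tool_pos: [527.9, -205.6, 174.1]
tcp_rot: [180.0, -0.2, -63.0]
ft_force: [-0.2, 0.4, 0.5]
finger_gap: 72.6
side top face 107 79.2 ((574.1160888671875, -52.96391677856445), 20.890541076660156)
 body 195 [ 5.76279e+02 -5.41750e+01 -1.80000e-02  1.80000e-02] res 1.0
top top face 121 80.0 ((575.7294921875, -54.09925079345703), 19.67780113220215)
 body 78 [ 5.76027e+02 -5.30470e+01  4.20000e-02  3.00000e-02] res 1.38
t 17.65 pos [ 528.4 -201.7  173.5] yaw -62.92 F [-0.4  0.8 -0. ] gap 72.5 j [-26.   4.  95.   0.  81.  37.]
turn 16.18 | shift before turn [170.   39.9   3.5] | after turn [174.4  -9.1   3.5]
```

Sleeve top at 79.2 / 80.0 mm (nominal 80), so it is fully home. On to the bridge.

```bash
python3 -m pendant '[[0.85,0,0,0,8],[0.85,0,0,0,8],[0.85,43,-2,0,0],[0.85,43,-2,0,0],[0.85,43,-3,0,0],[0.85,43,-2,0,0],[0.85,0,0,30,0],[0.85,0,0,0,0]]'; python3 plan.py 570.3 -371.2 9 -79; cat > br.py <<'E'
from h import *
from scipy.optimize import least_squares
import sys
c0=np.array(list(map(float,sys.argv[1:3]))); z=float(sys.argv[3]); f=None
for n in("top","side"):
    P=cloud(n)[1] if len(sys.argv)>4 else np.load(f"{n}0.npz")["P"]
    q=P[np.linalg.norm(P[...,:2]-c0,axis=-1)<130]; q=q[(q[:,2]>z+36)&(q[:,2]<z+48)]
    m=(np.abs(q[:,:2]-c0)@[0.,1.]<60)|(z>20)
    q=q[m]; o=q[:,:2].mean(0); w=np.linalg.svd(q[:,:2]-o,full_matrices=False)[2][0]; a=np.degrees(np.arctan2(w[1],w[0])); a=(a+90)%180-90
    e=np.array([np.cos(np.radians(a)),np.sin(np.radians(a))]); nn=np.array([-e[1],e[0]])
    l=(q[:,:2]-c0)@e; t=(q[:,:2]-c0)@nn
    L=np.percentile(l,[.5,99.5]); T=np.percentile(t,[1,99]); print(n,len(q),"yaw",a.round(2),"L",L.round(1),"T",T.round(1),"ctr",(c0+e*L.mean()+nn*T.mean()).round(1))
E
python3 br.py 570.3 -371.2 0
```

```text
time: 18.45
tool_pos: [569.2, -365.7, 138.1]
tcp_rot: [179.7, 0.3, -78.8]
ft_force: [-0.1, 1.0, -1.7]
finger_gap: 72.1
t 18.45 pos [ 569.2 -365.7  138.1] yaw -78.78 F [-0.1  1.  -1.7] gap 72.1 j [-37.  23.  77.   0.  81.  42.]
turn 0.22 | shift before turn [  5.6   0.  129.1] | after turn [  5.6   0.  129.1]
top 1330 yaw 11.17 L [-99.   98.4] T [-26.1  27.2] ctr [ 569.9 -370.7]
side 656 yaw 10.98 L [-99.5  99. ] T [-28.3  30.3] ctr [ 569.9 -370.2]
```

```bash
python3 -m pendant '[[0.85,4.5,0,20,0],[0.85,0,0,30,0],[0.85,0,0,30,0],[0.85,0,0,25,0],[0.85,0,0,14,0],[0.85,0,0,8,0],[0.85,0,0,0,0]]'; python3 plan.py 569.9 -370.6 9 -78.9
```

```text
time: 19.15
tool_pos: [571.7, -371.0, 15.4]
tcp_rot: [180.0, 0.1, -78.7]
ft_force: [-0.0, 0.1, -0.1]
finger_gap: 72.7
t 19.15 pos [ 571.7 -371.    15.4] yaw -78.72 F [-0.   0.1 -0.1] gap 72.7 j [-37.  30.  81.   0.  69.  41.]
turn 0.18 | shift before turn [-0.8  1.7  6.4] | after turn [-0.7  1.7  6.4]
```

```bash
python3 -m pendant '[[0.85,0,1.3,5,0],[0.85,0,0,0,0],[0.3,0,0,0,0],[0.3,0,0,0,0],[0.3,0,0,0,0],[0.3,0,0,0,0]]' 70; python3 plan.py 569.9 -370.6 9 -78.9; python3 -m pendant '[[0.3,0,0,-10,0],[0.3,0,0,-30,0],[0.3,0,0,-45,0],[0.3,0,0,-45,0],[0.3,0,0,-30,0],[0.3,0,0,0,3.3],[0.3,0,0,0,0]]'; python3 plan.py 575.6 -53 170 -82.2; python3 - <<'E'
from h import *
# turntable yaw from long board edges, side+top initial clouds
for n in("top","side"):
    P=np.load(f"{n}0.npz")["P"]; q=P[(np.abs(P[...,2]-86.5)<3)]; q=q[np.linalg.norm(q[:,:2]-(620,-47),axis=1)<260]
    a0=np.radians(7.8);e=np.array([np.cos(a0),np.sin(a0)]);nn=np.array([-e[1],e[0]]); d=q[:,:2]-(575.6,-53); l=d@e;t=d@nn
    for sg in(1,-1):
        X=[];Y=[]
        for k in range(-115,170,8):
            m=(l>=k)&(l<k+8)&(sg*t>105)&(sg*t<135)
            if m.sum()>3: X.append(k+4);Y.append(sg*(sg*t[m]).max())
        X,Y=map(np.array,(X,Y))
        for _ in range(4):
            c=np.polyfit(X,Y,1); rr=np.abs(np.polyval(c,X)-Y); X,Y=X[rr<3],Y[rr<3]
        print(n,sg,"yaw",(7.8+np.degrees(np.arctan(c[0]))).round(2),"off",c[1].round(1),len(X))
E
```

```text
time: 19.75
tool_pos: [571.1, -372.9, 11.9]
tcp_rot: [-179.9, -0.1, -78.8]
ft_force: [-0.8, 1.2, 6.0]
finger_gap: 52.9
t 19.75 pos [ 571.1 -372.9   11.9] yaw -78.78 F [-0.8  1.2  6. ] gap 52.9 j [-37.  30.  81.   0.  68.  41.]
turn 0.12 | shift before turn [-2.5  0.7  2.9] | after turn [-2.5  0.7  2.9]
time: 20.45
tool_pos: [570.7, -372.6, 172.3]
tcp_rot: [-179.9, -0.1, -82.1]
ft_force: [-0.6, 0.3, -4.3]
finger_gap: 52.4
t 20.45 pos [ 570.7 -372.6  172.3] yaw -82.14 F [-0.6  0.3 -4.3] gap 52.4 j [-37.  22.  75.  -0.  83.  45.]
turn 0.06 | shift before turn [-316.   -48.6    2.3] | after turn [-316.   -48.2    2.3]
top 1 yaw 7.82 off 124.8 30
top -1 yaw 7.88 off -126.6 33
side 1 yaw 7.87 off 125.7 32
side -1 yaw 8.32 off -124.9 33
```

```bash
python3 -m pendant '[[0.3,-39.5,-6,0,0],[0.3,-39.5,-6,0,0],[0.3,-39.5,-6,0,0],[0.3,-39.5,-6,0,0],[0.3,-39.5,-6,0,0],[0.3,-39.5,-6,0,0],[0.3,-39.5,-6,0,0],[0.3,-39.5,-6,0,0],[0.3,0,0,0,0],[0.3,0,0,0,0]]'; python3 plan.py 575.6 -53 170 -82.1; python3 br.py 575.6 -53 160 live; python3 plan.py 575.6 -53 170 -82.1
```

```text
time: 21.45
tool_pos: [573.2, -51.6, 169.0]
tcp_rot: [179.8, 0.0, -81.9]
ft_force: [-0.0, -0.4, -3.1]
finger_gap: 52.9
t 21.45 pos [573.2 -51.6 169. ] yaw -81.87 F [-0.  -0.4 -3.1] gap 52.9 j [-10.   6.  93.  -0.  81.  72.]
turn 0.23 | shift before turn [ 1.7 -2.1 -1. ] | after turn [ 1.7 -2.1 -1. ]
top 535 yaw -1.75 L [-104.5   -9.6] T [-27.6  24.5] ctr [518.5 -52.8]
side 824 yaw 8.75 L [-101.8   96.9] T [-27.2  39.4] ctr [572.3 -47.3]
t 21.55 pos [573.7 -53.3 169.6] yaw -82.05 F [ 0.4  0.  -2.8] gap 52.4 j [-10.   6.  93.  -0.  81.  72.]
turn 0.05 | shift before turn [-0.  -2.  -0.4] | after turn [-0.  -2.  -0.4]
```

```bash
cat > br2.py <<'E'
from h import *
import sys
c0=np.array(list(map(float,sys.argv[1:3]))); z=float(sys.argv[3]); a=float(sys.argv[4])
e=np.array([np.cos(np.radians(a)),np.sin(np.radians(a))]); nn=np.array([-e[1],e[0]])
for n in("side","top"):
    P=cloud(n)[1]; d=P[...,:2]-c0; l=d@e; t=d@nn
    q=(np.abs(l)<115)&(np.abs(t)<45)&(np.abs(P[...,2]-z-41.5)<6.5)
    L=np.percentile(l[q],[.5,99.5]); o=[]
    for s in(-1,1):
        m=q&(s*l>50); o.append((m.sum(),np.percentile(t[m],[1.5,98.5]).round(1), l[m].mean().round(0) , np.median(P[m][:,2]).round(1)) if m.sum()>40 else None)
    print(n,"L",L.round(1),"mid",L.mean().round(1),o)
    if None not in o: print("   yaw",(a+np.degrees(np.arctan((o[1][1].mean()-o[0][1].mean())/(o[1][2]-o[0][2])))).round(2),"lateral",((o[0][1].mean()+o[1][1].mean())/2).round(2))
E
python3 -m pendant '[[0.3,0,-2,0,0],[0.3,0,0,0,0]]'; python3 plan.py 575.6 -53 170 -82.1;python3 br2.py 575.6 -53 160 7.9
```

```text
time: 21.75
tool_pos: [576.4, -53.5, 170.4]
tcp_rot: [180.0, 0.0, -82.1]
ft_force: [0.2, 0.1, -2.7]
finger_gap: 52.9
t 21.75 pos [576.4 -53.5 170.4] yaw -82.15 F [ 0.2  0.1 -2.7] gap 52.9 j [-10.   6.  93.  -0.  81.  72.]
turn -0.05 | shift before turn [-0.6  0.7  0.4] | after turn [-0.6  0.7  0.4]
side L [-99.3  99.4] mid 0.1 [(np.int64(289), array([-26.8,  27.1]), np.float64(-76.0), np.float64(199.2)), (np.int64(239), array([-27.4,  27.1]), np.float64(76.0), np.float64(199.2))]
   yaw 7.79 lateral 0.0
top L [-99.7  -9.3] mid -54.5 [(np.int64(298), array([-15.1,  25.7]), np.float64(-73.0), np.float64(200.3)), None]
```

Held bridge measured: mid 0.1 mm, lateral 0.0 mm, yaw 7.8°, level. I'll lower it over the sleeve.

```bash
python3 -m pendant '[[0.3,0,0,25,0],[0.3,0,0,25,0],[0.3,0,0,15,0],[0.3,0,0,6,0],[0.3,0,0,6,0],[0.3,0,0,6,0],[0.3,0,0,0,0]]'; python3 plan.py 575.6 -53 57 -82.1;  python3 -m pendant '[[0.3,0,0,6,0],[0.3,0,0,6,0],[0.3,0,0,6,0],[0.3,0,0,5,0],[0.3,0,0,0,0]]'; python3 plan.py 575.6 -53 57 -82.1
```

```text
time: 22.55
tool_pos: [576.3, -52.4, 87.5]
tcp_rot: [180.0, 0.0, -82.1]
ft_force: [-0.5, -0.3, -3.9]
finger_gap: 52.8
t 22.55 pos [576.3 -52.4  87.5] yaw -82.08 F [-0.5 -0.3 -3.9] gap 52.8 j [-10.  11.  97.   0.  72.  72.]
turn 0.02 | shift before turn [ 0.5  0.8 30.5] | after turn [ 0.5  0.8 30.5]
time: 23.05
tool_pos: [575.5, -52.2, 63.3]
tcp_rot: [179.9, 0.0, -82.1]
ft_force: [0.2, 0.1, -3.8]
finger_gap: 53.0
t 23.05 pos [575.5 -52.2  63.3] yaw -82.07 F [ 0.2  0.1 -3.8] gap 53.0 j [-10.  12.  98.   0.  70.  72.]
turn 0.03 | shift before turn [ 0.8 -0.   6.3] | after turn [ 0.8 -0.   6.3]
```

```bash
python3 -m pendant '[[0.3,0,0,3,0],[0.3,0,0,2,0],[0.3,0,0,1,0],[0.3,0,0,0,0]]'; python3 -m pendant '[[0.3,0,0,1,0],[0.3,0,0,0,0]]'; python3 plan.py 575.6 -53 57 -82.1
```

```text
time: 23.45
tool_pos: [576.3, -52.4, 58.5]
tcp_rot: [180.0, 0.0, -82.1]
ft_force: [0.7, -0.6, -4.2]
finger_gap: 52.8
time: 23.65
tool_pos: [576.6, -52.5, 57.9]
tcp_rot: [-180.0, -0.0, -82.1]
ft_force: [-0.1, -0.4, -1.9]
finger_gap: 52.9
t 23.65 pos [576.6 -52.5  57.9] yaw -82.08 F [-0.1 -0.4 -1.9] gap 52.9 j [-10.  13.  98.  -0.  69.  72.]
turn 0.02 | shift before turn [0.4 1.1 0.9] | after turn [0.4 1.1 0.9]
```

```bash
python3 -m pendant '[[0.3,0,0,1,0],[0.3,0,0,0,0]]'; python3 -m pendant '[[0.3,0,0,0.7,0],[0.3,0,0,0,0]]'; python3 plan.py 575.6 -53 57 -82.1; python3 br2.py 575.6 -53 46 7.9
```

```text
time: 23.85
tool_pos: [576.7, -52.5, 57.9]
tcp_rot: [-180.0, -0.0, -82.1]
ft_force: [-4.9, 0.7, 6.8]
finger_gap: 53.1
time: 24.05
tool_pos: [576.8, -52.5, 57.9]
tcp_rot: [-180.0, -0.0, -82.1]
ft_force: [-7.6, 1.8, 11.8]
finger_gap: 53.0
t 24.05 pos [576.8 -52.5  57.9] yaw -82.07 F [-7.6  1.8 11.8] gap 53.0 j [-10.  13.  98.  -0.  69.  72.]
turn 0.03 | shift before turn [0.4 1.2 0.9] | after turn [0.4 1.2 0.9]
side L [-113.8  114.2] mid 0.2 [(np.int64(371), array([-40.5,  40.2]), np.float64(-84.0), np.float64(86.7)), (np.int64(346), array([-42.3,  42.4]), np.float64(86.0), np.float64(86.4))]
   yaw 7.97 lateral -0.05
top L [-114.4   -9.2] mid -61.8 [(np.int64(320), array([-43.1,  38.3]), np.float64(-80.0), np.float64(87.5)), None]
```

```bash
python3 -m pendant '[[0.3,0,0,-1,0],[0.5,0,0,-0.5,0],[0.85,0,0,0,0],[0.85,0,0,0,0],[0.85,0,0,0,0],[0.85,0,0,-12,0],[0.85,0,0,-35,0],[0.85,0,0,-45,0],[0.85,0,0,-30,-8],[0.85,0,0,0,-8]]'; python3 -m pendant '[[0.85,0,0,0,-8],[0.85,0,0,0,-8],[0.85,0,0,0,-8],[0.85,0,0,0,-8],[0.85,0,0,0,-8],[0.85,0,0,0,-8],[0.85,0,0,0,-8],[0.85,0,0,0,0]]'; python3 plan.py 401 -284 170 -9.4
```

```text
time: 25.15
tool_pos: [579.9, -53.0, 187.2]
tcp_rot: [-179.5, -0.4, -65.8]
ft_force: [-0.3, 0.1, -1.1]
finger_gap: 73.2
time: 25.95
tool_pos: [576.5, -52.4, 180.4]
tcp_rot: [-180.0, -0.1, -9.9]
ft_force: [0.4, -0.1, 0.1]
finger_gap: 72.8
t 25.95 pos [576.5 -52.4 180.4] yaw -9.94 F [ 0.4 -0.1  0.1] gap 72.8 j [-10.   6.  92.   0.  82.  -0.]
turn -0.54 | shift before turn [-132.9  258.4   10.4] | after turn [-135.3  257.1   10.4]
```

Now towards the engine, with a picture on the way to check the bridge and confirm the engine.

```bash
python3 -m pendant '[[0.85,-20,38,0,-0.5],[0.85,-20,38,0,0],[0.85,-20,38,0,0],[0.85,-20,38,0,0],[0.85,-20,38,0,0],[0.85,0,0,0,0]]'; python3 plan.py 401 -284 170 -9.4; python3 br2.py 575.6 -53 46 7.9; cp eng.py eng2.py; sed -i 's/f=np.load(f"{n}0.npz"); P=f\["P"\]; p=f\["p"\].astype(int)/pp,P=cloud(n); f={"p":pp}; cv2.imwrite(f"pics\/e_{n}.png",pp)/' eng2.py; python3 eng2.py; python3 - <<'E'
import cv2,numpy as np
a=cv2.imread("pics/e_top.png"); b=cv2.imread("pics/e_side.png")
cv2.imwrite("pics/e.png",np.clip(1.4*np.vstack([cv2.resize(a[90:240,260:460],None,fx=2,fy=2,interpolation=3),cv2.resize(b[130:260,240:440],None,fx=2,fy=2,interpolation=3)]),0,255))
E
```

```text
time: 26.55
tool_pos: [443.3, -226.6, 180.2]
tcp_rot: [179.9, -0.0, -10.1]
ft_force: [0.1, 0.3, 0.4]
finger_gap: 72.4
t 26.55 pos [ 443.3 -226.6  180.2] yaw -10.11 F [0.1 0.3 0.4] gap 72.4 j [-33.  -7. 105.  -0.  82. -23.]
turn -0.71 | shift before turn [-31.5  63.9  10.2] | after turn [-32.3  63.5  10.2]
side L [-114.1  114.2] mid 0.1 [(np.int64(370), array([-41.6,  41.8]), np.float64(-84.0), np.float64(86.6)), (np.int64(355), array([-42.1,  42.7]), np.float64(86.0), np.float64(86.4))]
   yaw 7.97 lateral 0.2
top L [-114.6  114.1] mid -0.3 [(np.int64(502), array([-41.9,  41.5]), np.float64(-84.0), np.float64(87.4)), (np.int64(484), array([-42. ,  41.6]), np.float64(84.0), np.float64(87.2))]
   yaw 7.9 lateral -0.2
top siding ((385.9044189453125, -289.686767578125), (200.7927703857422, 104.97106170654297), 83.46147155761719)
58 69 132 ((400.65069580078125, -282.9774475097656), (56.084938049316406, 49.21965408325195), 78.80438995361328)
60 100 351 ((397.8179931640625, -299.0555725097656), (104.51112365722656, 48.76522445678711), 79.64981079101562)
74 88 107 ((399.5325927734375, -304.4
[... 172 characters left out ...]
32173919677734)
side siding ((396.9473571777344, -299.7674865722656), (183.27032470703125, 71.58190155029297), 80.43609619140625)
58 69 176 ((398.46600341796875, -288.9689636230469), (118.31192016601562, 48.523223876953125), 79.83865356445312)
60 100 487 ((398.18060302734375, -290.7536926269531), (123.43347930908203, 53.198753356933594), 82.74935913085938)
74 88 234 ((397.1726379394531, -292.74102783203125), (119.32100677490234, 53.100833892822266), 83.69476318359375)
88 100 18 ((406.83782958984375, -245.11669921875), (11.07504940032959, 16.417469024658203), 39.4582405090332)[ WARN:0@0.047] global loadsave.cpp:1063 imwrite_ Unsupported depth image for selected encoder is fallbacked to CV_8U.
```

View pics/e.png

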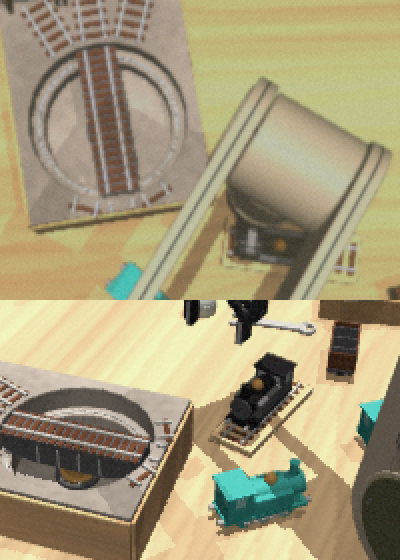

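The bridge at (107,120) lines up with the middle road, and the sleeve's flange is visible beneath it. The black engine at lower crop (265,390) stands on the siding with its chimney towards +y. The turquoise ones at (260,495) and (370,425) are the look-alikes. Approaching the black one.

```bash
python3 -m pendant '[[0.85,-16,32,0,-0.6],[0.85,-16,31.5,0,0],[0.85,0,0,0,0],[0.85,0,0,0,0]]'; python3 plan.py 400.8 -283.7 31 -9.5
```

```text
time: 27.15
tool_pos: [404.6, -279.9, 179.5]
tcp_rot: [-180.0, -0.0, -9.0]
ft_force: [0.9, -0.5, -0.7]
finger_gap: 72.4
t 27.15 pos [ 404.6 -279.9  179.5] yaw -9.03 F [ 0.9 -0.5 -0.7] gap 72.4 j [-41.  -8. 106.   0.  82. -32.]
turn 0.47 | shift before turn [ -3.2   4.4 148.5] | after turn [ -3.1   4.4 148.5]
```

```bash
python3 -m pendant '[[0.85,-3,3.5,0,0.5],[0.85,0,0,40,0],[0.85,0,0,40,0],[0.85,0,0,30,0],[0.85,0,0,20,0],[0.85,0,0,10,0],[0.85,0,0,0,0]]'; python3 plan.py 400.8 -283.7 31 -9.5
```

```text
time: 27.85
tool_pos: [400.1, -282.0, 38.1]
tcp_rot: [-179.9, 0.1, -9.4]
ft_force: [-0.5, 0.9, -0.0]
finger_gap: 72.6
t 27.85 pos [ 400.1 -282.    38.1] yaw -9.42 F [-0.5  0.9 -0. ] gap 72.6 j [-41.   1. 113.   0.  66. -32.]
turn 0.08 | shift before turn [1.  1.6 7.1] | after turn [1.  1.6 7.1]
```

```bash
python3 -m pendant '[[0.85,0.5,1,7,0],[0.85,0,0,0,0],[0.3,0,0,0,0],[0.3,0,0,0,0],[0.3,0,0,0,0],[0.3,0,0,0,0]]' 60; python3 plan.py 400.8 -283.7 31 -9.5; python3 -m pendant '[[0.3,0,0,-8,0],[0.3,0,0,-20,0],[0.3,0,0,-40,0],[0.3,0,0,-40,0],[0.3,0,0,-35,0],[0.3,0,0,0,0]]'; python3 plan.py 583.4 -51.8 170 -82.1
```

```text
time: 28.45
tool_pos: [401.4, -285.1, 33.5]
tcp_rot: [179.9, -0.1, -9.5]
ft_force: [-1.3, 1.0, 6.0]
finger_gap: 47.2
t 28.45 pos [ 401.4 -285.1   33.5] yaw -9.48 F [-1.3  1.   6. ] gap 47.2 j [-41.   2. 113.  -0.  65. -32.]
turn 0.02 | shift before turn [-0.8 -1.2  2.5] | after turn [-0.8 -1.2  2.5]
time: 29.05
tool_pos: [403.3, -286.6, 181.8]
tcp_rot: [179.7, -0.5, -9.5]
ft_force: [2.0, -0.8, -2.0]
finger_gap: 47.2
t 29.05 pos [ 403.3 -286.6  181.8] yaw -9.48 F [ 2.  -0.8 -2. ] gap 47.2 j [-41.  -8. 106.   0.  82. -32.]
turn 72.62 | shift before turn [ 139.  -261.3   11.8] | after turn [-207.8 -210.7   11.8]
```

```bash
python3 -m pendant '[[0.3,0,0,0,8.07],[0.3,0,0,0,8.07],[0.3,0,0,0,8.07],[0.3,0,0,0,8.07],[0.3,0,0,0,8.07],[0.3,0,0,0,8.07],[0.3,0,0,0,8.07],[0.3,0,0,0,8.07],[0.3,0,0,0,8.07],[0.3,0,0,0,0]]'; python3 plan.py 583.4 -51.8 170 -82.1; python3 -m pendant '[[0.3,-29.5,-30,0,0],[0.3,-29.5,-30,0,0],[0.3,-29.5,-30,0,0],[0.3,-29.5,-30,0,0],[0.3,-29.5,-30,0,0],[0.3,-29.5,-30,0,0],[0.3,-29.5,-30,0,0],[0.3,0,0,0,0],[0.3,0,0,0,0]]'; python3 plan.py 583.4 -51.8 170 -82.1
```

```text
time: 30.05
tool_pos: [400.1, -283.8, 174.1]
tcp_rot: [179.9, 0.1, -82.2]
ft_force: [-0.0, 0.7, -3.6]
finger_gap: 47.3
t 30.05 pos [ 400.1 -283.8  174.1] yaw -82.24 F [-0.   0.7 -3.6] gap 47.3 j [-41.  -8. 106.   0.  81.  41.]
turn -0.14 | shift before turn [-205.2 -213.     4.1] | after turn [-204.6 -213.5    4.1]
time: 30.95
tool_pos: [580.1, -50.0, 174.1]
tcp_rot: [179.9, 0.0, -81.8]
ft_force: [0.1, 0.1, -4.2]
finger_gap: 47.4
t 30.95 pos [580.1 -50.  174.1] yaw -81.77 F [ 0.1  0.1 -4.2] gap 47.4 j [-10.   7.  92.  -0.  81.  72.]
turn 0.33 | shift before turn [ 2.2 -3.   4.1] | after turn [ 2.2 -3.1  4.1]
```

```bash
python3 -m pendant '[[0.3,1.5,-3,0,0.2],[0.3,0,0,0,0]]'; python3 plan.py 583.4 -51.8 170 -82.1; cat > lat.py <<'E'
from h import *
import sys
a=7.9; c0=np.array([575.6,-53]); zt=float(sys.argv[1])
e=np.array([np.cos(np.radians(a)),np.sin(np.radians(a))]); nn=np.array([-e[1],e[0]])
for n in("side","top"):
    p,P=cloud(n); cv2.imwrite(f"pics/l_{n}.png",p); d=P[...,:2]-c0; l=d@e; t=d@nn; z=P[...,2]
    def bins(q,edges):
        o=[]
        for x0,x1 in zip(edges[:-1],edges[1:]):
            m=q&(l>=x0)&(l<x1)
            if m.sum()>25: o.append(((x0+x1)/2,*np.percentile(t[m],[2,98]).round(1)))
        return o
    q=(np.abs(t)<40)&(np.abs(z-88)<5.5)
    print(n,"bridge",bins(q&(np.abs(l)<80),range(-80,81,20)))
    q=(np.abs(t)<34)&(z>zt+20)&(z<zt+72)&(np.abs(l)<75)
    m=q&(z<zt+72); print("  engine l",np.percentile(l[m],[1,99]).round(1),"t",bins(q,[-60,-40,-20,20,40,60]))
    m=q&(z>zt+60)&(z<zt+74)&(l<-15); print("  roof",m.sum(),np.percentile(l[m],[2,98]).round(1) if m.sum()>9 else "",np.percentile(t[m],[2,98]).round(1) if m.sum()>9 else "",np.median(z[m]))
E
python3 lat.py 155
```

```text
time: 31.15
tool_pos: [583.3, -53.3, 175.2]
tcp_rot: [180.0, -0.0, -82.3]
ft_force: [-0.3, -0.5, -3.6]
finger_gap: 47.3
t 31.15 pos [583.3 -53.3 175.2] yaw -82.33 F [-0.3 -0.5 -3.6] gap 47.3 j [-10.   7.  92.  -0.  81.  72.]
turn -0.23 | shift before turn [-1.5 -0.3  5.2] | after turn [-1.5 -0.3  5.2]
side bridge [(-70.0, np.float64(-26.4), np.float64(28.4)), (-50.0, np.float64(-24.5), np.float64(28.4)), (-30.0, np.float64(-25.6), np.float64(27.4)), (-10.0, np.float64(-25.6), np.float64(29.0)), (10.0, np.float64(-25.4), np.float64(28.4)), (30.0, np.float64(-25.6), np.float64(27.3)), (50.0, np.float64(-25.9), np.float64(27.7)), (70.0, np.float64(-27.1), np.float64(28.7))]
  engine l [-62.6  62.5] t [(-50.0, np.float64(-24.0), np.float64(24.1)), (-30.0, np.float64(-23.5), np.float64(25.5)), (0.0, np.float64(-30.9), np.float64(33.6)), (30.0, np.float64(18.6), np.float64(25.4)), (50.0, np.float64(-2.0), np.float64(21.7))]
  roof 232 [-58.7 -18.5] [-25.9  24.8] 224.53695389301504
top bridge [(-70.0, np.float64(-8.3), np.float64(26.5)), (-50.0, np.float64(-11.5), np.float64(26.2))]
  engine l [-63.5  -2.6] t [(-50.0, np.float64(-17.7), np.float64(23.3)), (-30.0, np.float64(-23.5), np.float64(22.6)), (0.0, np.float64(-29.9), np.float64(28.2))]
  roof 237 [-58.6 -17.1] [-22.3  23.5] 224.83326449992387
```

```bash
python3 -m pendant '[[0.3,-0.8,0,0,-0.1],[0.3,0,0,20,0],[0.3,0,0,20,0],[0.3,0,0,10,0],[0.3,0,0,5,0],[0.3,0,0,0,0],[0.3,0,0,0,0]]'; python3 plan.py 583.4 -51.8 107.5 -82.1; python3 lat.py 100
```

```text
time: 31.95
tool_pos: [584.1, -51.5, 121.4]
tcp_rot: [-179.9, -0.0, -82.2]
ft_force: [-0.3, 0.4, -3.9]
finger_gap: 47.0
t 31.95 pos [584.1 -51.5 121.4] yaw -82.21 F [-0.3  0.4 -3.9] gap 47.0 j [-10.  10.  94.  -0.  76.  72.]
turn -0.11 | shift before turn [ 0.2  0.7 13.9] | after turn [ 0.2  0.7 13.9]
side bridge [(-70.0, np.float64(-25.9), np.float64(28.4)), (-50.0, np.float64(-23.3), np.float64(27.6)), (-30.0, np.float64(-12.4), np.float64(28.0)), (-10.0, np.float64(-5.4), np.float64(28.2)), (10.0, np.float64(-4.8), np.float64(28.1)), (30.0, np.float64(-3.9), np.float64(30.0)), (50.0, np.float64(-6.0), np.float64(29.5)), (70.0, np.float64(-11.8), np.float64(28.2))]
  engine l [-61.7  61.5] t [(-50.0, np.float64(-22.9), np.float64(25.9)), (-30.0, np.float64(-22.6), np.float64(26.4)), (0.0, np.float64(-28.7), np.float64(33.3)), (30.0, np.float64(20.2), np.float64(27.0)), (50.0, np.float64(1.8), np.float64(24.8))]
  roof 187 [-57.7 -17.7] [-24.   27.1] 170.3205656162953
top bridge [(-70.0, np.float64(-7.2), np.float64(26.3)), (-50.0, np.float64(-10.1), np.float64(26.2))]
  engine l [-62.7  -0.9] t [(-50.0, np.float64(-16.0), np.float64(24.9)), (-30.0, np.float64(-22.4), np.float64(24.4)), (0.0, np.float64(-29.8), np.float64(27.7))]
  roof 148 [-57.3 -16.3] [-21.   24.9] 170.31969350587246
```

Engine and bridge agree laterally to within 0.5 mm, against 3 mm of play. Lowering the last 13 mm.

```bash
python3 -m pendant '[[0.3,0,0,4,0],[0.3,0,0,4,0],[0.3,0,0,2,0],[0.3,0,0,0,0]]'; python3 -m pendant '[[0.3,0,0,1,0],[0.3,0,0,0,0]]';python3 -m pendant '[[0.3,0,0,1,0],[0.3,0,0,0,0]]'
```

```text
time: 32.45
tool_pos: [583.0, -51.3, 109.7]
tcp_rot: [179.9, 0.0, -82.2]
ft_force: [-0.4, -0.9, -3.5]
finger_gap: 47.1
time: 32.65
tool_pos: [583.5, -51.3, 109.3]
tcp_rot: [180.0, 0.0, -82.2]
ft_force: [-0.1, 1.1, -3.5]
finger_gap: 47.1
time: 32.85
tool_pos: [583.5, -51.3, 108.3]
tcp_rot: [180.0, 0.0, -82.2]
ft_force: [-0.1, 0.2, -3.8]
finger_gap: 47.2
```

```bash
python3 -m pendant '[[0.3,0,0,0.7,0],[0.3,0,0,0,0]]';python3 -m pendant '[[0.3,0,0,0.7,0],[0.3,0,0,0,0]]';python3 -m pendant '[[0.3,0,0,0.5,0],[0.3,0,0,0,0]]'; python3 lat.py 87.5
```

```text
time: 33.05
tool_pos: [583.5, -51.3, 107.6]
tcp_rot: [180.0, 0.0, -82.2]
ft_force: [0.5, 0.1, -3.5]
finger_gap: 47.5
time: 33.25
tool_pos: [583.7, -51.4, 107.5]
tcp_rot: [-180.0, -0.0, -82.2]
ft_force: [-2.7, 0.9, 0.9]
finger_gap: 47.2
time: 33.45
tool_pos: [583.8, -51.4, 107.5]
tcp_rot: [-180.0, -0.0, -82.2]
ft_force: [-3.1, 0.6, 5.0]
finger_gap: 47.1
side bridge [(-70.0, np.float64(-25.6), np.float64(27.1)), (-50.0, np.float64(-23.8), np.float64(28.1)), (-30.0, np.float64(3.7), np.float64(27.2)), (-10.0, np.float64(10.0), np.float64(28.8)), (10.0, np.float64(14.1), np.float64(29.4)), (30.0, np.float64(13.5), np.float64(28.5)), (50.0, np.float64(3.3), np.float64(27.7)), (70.0, np.float64(-14.4), np.float64(28.2))]
  engine l [-62.   62.4] t [(-50.0, np.float64(-22.6), np.float64(26.2)), (-30.0, np.float64(-24.0), np.float64(27.0)), (0.0, np.float64(-31.0), np.float64(31.8)), (30.0, np.float64(20.2), np.float64(27.6)), (50.0, np.float64(3.2), np.float64(23.5))]
  roof 222 [-57.7 -17.7] [-25.2  27.6] 157.0753961891541
top bridge [(-70.0, np.float64(-8.3), np.float64(26.3))]
  engine l [-61.3  -2.1] t [(-50.0, np.float64(-15.2), np.float64(24.1)), (-30.0, np.float64(-22.3), np.float64(25.1)), (0.0, np.float64(-29.7), np.float64(28.2))]
  roof 213 [-57.1 -17.1] [-21.5  25.1] 157.35756493534927
```

Roof at 157.1 / 157.4 mm (157.5 expected), resting on the rails. I'll release, clear the arm and check.

```bash
python3 -m pendant '[[0.3,0,0,-0.6,0],[0.45,0,0,0,0],[0.6,0,0,0,0],[0.85,0,0,0,0],[0.85,0,0,0,0],[0.85,0,0,-15,0],[0.85,0,0,-30,0],[0.85,0,0,-45,0],[0.85,0,0,-45,0],[0.85,30,30,0,0]]'; python3 -m pendant '[[0.85,40,25,0,0],[0.85,40,25,0,0],[0.85,40,25,0,0],[0.85,40,25,0,0],[0.85,0,0,0,0],[0.85,0,0,0,0]]'; python3 lat.py 87.5; python3 - <<'E'
import cv2,numpy as np
a=cv2.imread("pics/l_top.png"); b=cv2.imread("pics/l_side.png")
cv2.imwrite("pics/fin.png",np.vstack([cv2.resize(a[10:220,120:480],None,fx=1.4,fy=1.4,interpolation=2),cv2.resize(b[130:370,150:510],None,fx=1.2,fy=1.2,interpolation=2)[:, :432]] if 0 else [cv2.resize(a[10:220,120:480],(500,290)),cv2.resize(b[120:380,150:510],(500,300))]))
E
```

```text
time: 34.55
tool_pos: [563.1, -83.6, 252.3]
tcp_rot: [-179.2, -0.2, -82.0]
ft_force: [1.3, -1.0, 1.5]
finger_gap: 72.4
time: 35.15
tool_pos: [480.2, -258.3, 243.2]
tcp_rot: [-179.9, -0.0, -82.4]
ft_force: [-0.3, 0.4, -0.5]
finger_gap: 72.4
side bridge [(-70.0, np.float64(-27.0), np.float64(27.9)), (-50.0, np.float64(-24.6), np.float64(30.0)), (-30.0, np.float64(5.3), np.float64(28.1)), (-10.0, np.float64(10.5), np.float64(28.4)), (10.0, np.float64(15.1), np.float64(28.4)), (30.0, np.float64(8.4), np.float64(29.0)), (50.0, np.float64(3.5), np.float64(28.3)), (70.0, np.float64(-16.8), np.float64(28.1))]
  engine l [-59.5  61.9] t [(-50.0, np.float64(-23.2), np.float64(25.5)), (-30.0, np.float64(-21.8), np.float64(26.8)), (0.0, np.float64(-19.6), np.float64(26.2)), (30.0, np.float64(-11.8), np.float64(26.5)), (50.0, np.float64(-4.2), np.float64(24.4))]
  roof 222 [-58.3 -16.8] [-23.9  27. ] 157.23542943902186
top bridge [(-70.0, np.float64(-25.6), np.float64(26.1)), (-50.0, np.float64(-26.6), np.float64(25.6)), (70.0, np.float64(-26.5), np.float64(26.5))]
  engine l [-61.3  61.2] t [(-50.0, np.float64(-23.2), np.float64(24.6)), (-30.0, np.float64(-24.1), np.float64(24.9)), (0.0, np.float64(-23.3), np.float64(22.9)), (30.0, np.float64(-23.1), np.float64(22.7)), (50.0, np.float64(-21.8), np.float64(21.7))]
  roof 238 [-57.9 -17.5] [-24.5  25.2] 156.95275365034752
```

View pics/fin.png

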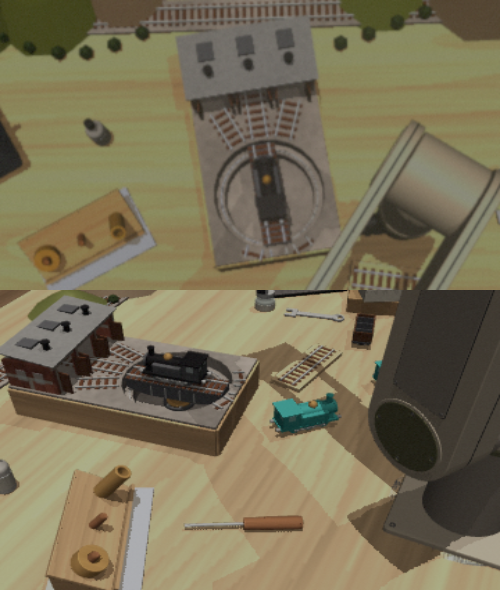

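The engine stands squarely mid-bridge (top view (267,185)), in line with the middle road. The collar, tube and everything else in view are in place, and the arm is clear. Handing in.

```bash
python3 -c "
from bench import hand_in; print(hand_in())"
```

```text
the job is handed in; nothing more can be done
None
```

The turntable is back together and the job is handed in, at about 35 s of the 72 s allowed.

- **Sleeve:** I pulled it off the middle dowel along its lean. The tool can't tilt, so I stood the sleeve upright on the bench, gripped it again, and lowered it over the shaft. The height stopped changing while the force rose. Its top then measured 79.2 mm from the side camera and 80.0 mm from the top camera, against a nominal 80.
- **Bridge:** I lowered it over the sleeve until it rested. Held above the pit it measured 7.8° against 7.9° for the middle road. After placing, the picture shows its rails in line with that road.
- **Engine:** I took the black one, not the turquoise look-alikes, turned it chimney towards the shed, and lowered it onto the bridge rails. Its ends measured −61.3 to +61.2 mm about the middle, and the roof is at about 157.1 mm (157.5 expected). It sits within about 1 mm of centre sideways.

**Checks that were weak or disagreed:**
- The two cameras differ by about 1 mm sideways.
- My yaw check of the placed bridge also took in board points, so it says little. The alignment rests on the measurement before lowering and on the picture.
- The highest force I read was 28 N, while seating the sleeve. I only read force at the end of each move.
- The last picture shows the collar, tube and the other loose items in view still in place. I compared those by eye only, and the arm hides part of the bench.

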